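Turn a stirrer's click-stop speed dial up four clicks and start it

ROBOT

A 6-joint arm with a two-finger parallel gripper is mounted at the origin on the work surface; the furniture and walls round the work are solid. World frame = base frame: x ahead of the robot, y to its left, z up, the work surface at z = 0. Lengths are in m, angles in rad, forces in N, time in s.
With the tool pointing down it reaches from about 0.325 to 0.9 m from the base axis. Payload 6.1 kg.
Tool frame: the origin (TCP) lies midway between the tips of the shut fingers; the grasp point (between the pads) lies 19 mm behind it (ctrl.hold_point_z is the distance from the TCP to the grasp point, in m); z points along the fingers, y is the direction in which the jaws open and shut (so a half turn about z gives the same grasp; the last joint's range is limited). The gripper opens to 85 mm and grips with 20 to 120 N. Pads are 22 mm wide; open, the fingers measure 114 mm over their backs; the gripper's body (76 mm by 85 mm) begins 54 mm behind the grasp point. The pads swing forward as they close: fully open they stand 13 mm farther back than shut.
Start: joints at [-1.319, 0.22, 1.526, -0, 1.395, -0.126], TCP at [0.231, -0.581, 0.231] pointing down, gripper open.
Joint ranges: [-2.98, 2.98], [-0.91, 2.08], [0.09, 2.57], [-1.24, 4.39], [0.2, 2.65], [-2.68, 2.68]. Speed limits (rad/s): [2.57, 2.57, 3.01, 3.14, 3.14, 3.14].

INTERFACE

Orientations are given as a rotation vector (axis times angle).
In Python, from cell import get_state, imaging, close_job, ctrl gives the robot as it stands.
- The arm moves only by the shell command python3 -m inch 'ROWS' [FORCE]. ROWS is JSON, a list of rows, each a list of 7 numbers: the turn, a rotation vector about the tool's x, y, z each as a share of 0.1 rad, from -1 to 1, then the shift along the tool's x, y, z each as a share of 80 mm, from -1 to 1, then the opening, from 0 (shut) to 1 (fully open). A call has 1 to 8 rows; each row shifts and turns the commanded pose from where the row before left it, along the tool's axes as they then stand; what a row does not reach is not made up. A row lasts 1/10 s, in which the tool goes at most 50 mm and 8.59 degrees, less where a joint would pass 70% of its speed; a pose out of reach is approached as far as the arm can. A call with a number of a shift or a turn outside -1 to 1 is refused whole. A call with a gripper value outside its range is refused whole. The fingers move at their own pace and stop on an object; FORCE is the grip in N (left out, the last holds). Time passes only in rows, so rows that do not move let the fingers close. It gives the time, the measured TCP pose, the force and the opening at its end, in the units of the state.
- get_state(): the state, without advancing time (a new reading comes with each control period).
- imaging.camera(name): name is "scene" or "top"; returns a dict with "img" (384x512x3 uint8, red, green, blue), "K" (3x3 intrinsics, pixels), "origin" and "rotation" of the camera in the world. Camera axes: x right, y up, looking along -z (the intrinsics and any distortion apply to the point x, -y, -z); pixel columns grow to the right and rows downward; lengths in m; the calibration is good to about 2 mm. A picture is of the moment at which its call begins. There is no depth.
- close_job(): hands the job in, once; it reports no verdict.
The state is a dict: "clock": time; "joint_positions": joint angles; "qvel": joint speeds; "joint_torque": joint torques, N m; "eef_pos": TCP position; "orientation": TCP orientation; "force": force on the tool from outside, world axes, zero at the start; "wrist_torque": the same for the moment, N m; "grip_width": finger opening in m.
Only numpy, scipy, OpenCV 4.12 (cv2) and the standard library are available. Lean on these libraries where they do the work, as an engineer would, in place of code of your own. Each camera call takes 0.05 s, during which the arm holds its last target.

TASK

Set the bench stirrer and start it: with a fingertip against its red peg, push the black click-stop dial clockwise (seen from above) exactly four clicks from where it stands, never going past the fourth click nor backwards, and only then press the green start button all the way in and let it spring back. Do not pinch the peg, and leave the glass cup on the plate and the two white vials standing where they are.

Things in the scene. Friction and masses are not known exactly. Their poses are not given: they have to be found in the camera images.
- stirrer: Low white bench stirrer, fixed, 140 (its x) x 236 (its y) x 60 mm high; origin under its centre on the table, its -x side (dark display) toward the robot, z up. On its flat top (60 mm up): the dial at x 0, y -62 mm; a round steel plate (94 mm across, top 68 mm up) at x 5, y +68 mm; the start button at x -42, y +12 mm.
- dial_centre (a point): Centre of the dial's flat upper face, on its upright turning axis. The dial is a black disc 86 mm across, its face 79 mm above the table, on a grey bezel 108 mm across whose 12 black ticks stand one click apart. A boss 18 mm across and 2 mm high sits at the centre.
- peg_top (a point): Centre of the top of the dial's red finger peg: upright, 12 mm thick, standing 27 mm above the dial's face, 34 mm from the dial's axis (its aluminium foot is 17 mm wide, 3 mm high); a white line on the face runs from near the axis to it. It may start at any angle round the dial.
- dial (a joint): Dial angle in rad: 0 as found, growing clockwise seen from above; it can be turned from -1.57 to 4.19. It has a click stop every 0.5236 rad (30 degrees): each click needs about 2 to 5 N pushed sideways on the peg, most a quarter click after the rest, and past half way the dial snaps on by itself into the next rest; left alone it returns to the nearest rest. Four clicks clockwise = 2.094.
- start_top (a point): Centre of the top of the green start button, 28 mm across, pressed straight down; standing 18 mm above the stirrer's flat top, in a black collar 44 mm across and 12 mm high.
- start (a joint): Start button travel in m: 0 out, 0.006 all the way in (takes about 5 N); springs back when released.
- small_cup: Small glass cup, 48 mm across, 50 mm high, loose on the steel plate; origin at the centre of its underside.
- vial_1: White vial, 33 mm across, 64 mm high, loose on the table in front of the stirrer (robot's side), beside the dial; origin at the centre of its underside.
- vial_2: White vial like the other, loose on the table behind the stirrer; origin at the centre of its underside.
There are look-alikes about, which are no part of the job. Leave any yellow look-alike of the vial_1 alone. There is more than one size of the small_cup; the job needs the smaller.

How it is judged:
On the way, in this order (a step that is already met when the one before it is completed fails the run):
1. the dial rests four clicks clockwise of its start (value of joint dial between 1.9635 and 2.2253 rad and velocity of joint dial between -0.3 and 0.3 rad/s), for 0.3 s.
2. the start button is pressed all the way in by the fingers (value of joint start above 0.0048 m and contact force between the fingers and start above 1 N and value of joint dial between 1.9635 and 2.2253 rad), for 0.05 s.
At the end, for the whole second after the job is handed in: the dial rests four clicks (2.094 rad, within a quarter click) clockwise of its start, the start button has sprung back (under 1.5 mm), and the cup and both vials stand upright within 20 mm of where they were (value of joint dial between 1.9635 and 2.2253 rad and velocity of joint dial between -0.1 and 0.1 rad/s and value of joint start below 0.0015 m and distance of each of small_cup, vial_1, vial_2 from where it was at the start of the episode below 0.02 m and angle between each of small_cup, vial_1, vial_2's own z axis and vertical below 0.2 rad); the robot touches nothing.
It fails at once if the dial is pushed more than half a click past the fourth click (value of joint dial above 2.3562 rad).
It fails at once if the dial is turned backwards by more than half a click (value of joint dial below -0.2618 rad).
It fails at once if the start button is pressed before the dial stands at the fourth click (value of joint start above 0.003 m and value of joint dial below 1.885 rad).
It fails at once if the peg is pinched between the fingers (horizontal distance between the grasp point and peg_top below 0.006 m and z of the grasp point in the frame of peg_top below 0.013 m and contact force between the fingers and dial above 1 N).
It fails at once if the glass cup or a vial is knocked, carried or lifted (distance of any of small_cup, vial_1, vial_2 from where it was at the start of the episode above 0.02 m or angle between any of small_cup, vial_1, vial_2's own z axis and vertical above 0.4 rad).
It also fails if it takes over 42 s, if anything falls off the work surface, if the arm or the gripper's body presses on something with over 40 N, if the wrist force passes 120 N, or if a joint passes its speed limit or range.

## Working session

There is one attempt and no reset: what is moved stays moved. The work goes in short steps, Python scripts to look and compute and a shell command to move; the robot and the scene stay as the last step left them, time stands still between calls to the robot, and variables do not carry over. Pictures are saved under pics/ and viewed, and the job is handed in when it is done.

```bash
ls; mkdir -p pics; python3 - <<'E'
from cell import get_state, imaging, ctrl
import cv2
s=get_state();print(s); print(ctrl.hold_point_z)
for n in("scene","top"):
    c=imaging.camera(n);cv2.imwrite(f"pics/{n}0.png",c["img"][:,:,::-1]);print(n,c["K"],c["origin"],c["rotation"],[k for k in c])
E
```

```text
pics
{'clock': 0.0, 'joint_positions': array([-1.31913323e+00,  2.21238254e-01,  1.52761873e+00,  1.49441333e-05,
        1.39468646e+00, -1.26127784e-01]), 'qvel': array([ 1.53057191e-03,  1.38954587e-03,  2.39267598e-04,  6.60898670e-05,
       -1.14069603e-03,  6.03133139e-04]), 'joint_torque': array([ 6.11955438e-04, -4.96890914e+01, -3.89399099e+01, -8.52441872e-05,
        1.09632430e-02, -8.48830297e-06]), 'eef_pos': array([ 0.23037581, -0.58034241,  0.23018769]), 'orientation': array([-3.08379830e+00, -5.89539912e-01,  1.69046627e-04]), 'force': array([ 0.01322427,  0.14781681, -0.13751312]), 'wrist_torque': array([0.01530273, 0.0204455 , 0.00981482]), 'grip_width': 0.08532435058970994}
0.0187
scene [[427.40493686   0.         255.05568471]
 [  0.         427.40493686 183.25946809]
 [  0.           0.           1.        ]] [ 0.01520918 -0.59844428  0.527995  ] [ 1.00608037 -0.40195631 -0.69687805] ['img', 'K', 'origin', 'rotation']
top [[399.99850785   0.         247.62504694]
 [  0.         399.99850785 200.85171715]
 [  0.           0.           1.        ]] [ 0.46204488 -0.05520448  0.93746377] [ 0.02463284 -0.09985939 -1.57920288] ['img', 'K', 'origin', 'rotation']
```

View pics/scene0.png

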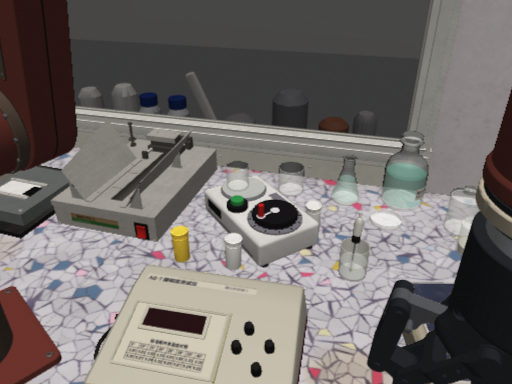

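View pics/top0.png

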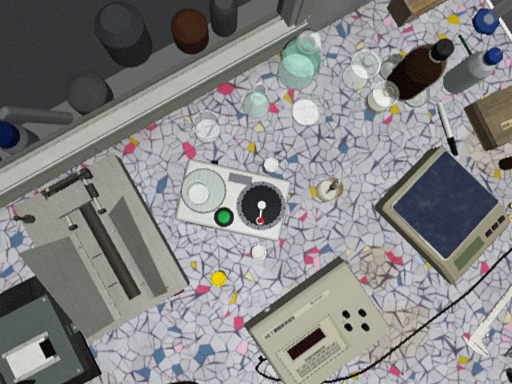

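```bash
cat > h.py <<'E'
import numpy as np, cv2
from cell import get_state, imaging
from scipy.spatial.transform import Rotation as R
def ray(c,u,v):
    K=c["K"];d=np.array([(u-K[0,2])/K[0,0],-(v-K[1,2])/K[1,1],-1.])
    return np.array(c["origin"]),R.from_rotvec(c["rotation"]).apply(d)
def onplane(c,u,v,z):
    o,d=ray(c,u,v);return o+d*(z-o[2])/d[2]
def proj(c,p):
    q=R.from_rotvec(c["rotation"]).inv().apply(np.array(p)-c["origin"]);K=c["K"]
    return K[0,0]*q[0]/-q[2]+K[0,2],K[1,1]*q[1]/q[2]+K[1,2]
def tri(c1,p1,c2,p2):
    o1,d1=ray(c1,*p1);o2,d2=ray(c2,*p2)
    t=np.linalg.lstsq(np.c_[d1,-d2],o2-o1,rcond=None)[0]
    a=o1+d1*t[0];b=o2+d2*t[1];return (a+b)/2,np.linalg.norm(a-b)
def blobs(img,kind,box):
    h=cv2.cvtColor(img,cv2.COLOR_RGB2HSV)
    m={"red":cv2.inRange(h,(0,150,80),(8,255,255))|cv2.inRange(h,(172,150,80),(180,255,255)),
       "green":cv2.inRange(h,(50,120,50),(85,255,255)),"black":cv2.inRange(h,(0,0,0),(180,255,50))}[kind]
    x0,y0,x1,y1=box;k=np.zeros_like(m);k[y0:y1,x0:x1]=m[y0:y1,x0:x1]
    n,l,st,ce=cv2.connectedComponentsWithStats(k)
    return [(st[i].tolist(),ce[i].round(2).tolist()) for i in range(1,n) if st[i][4]>5],k
E
python3 - <<'E'
from h import *
T=imaging.camera("top");S=imaging.camera("scene")
for c,n,b in((T,"top",(160,140,310,280)),(S,"scene",(190,150,340,270))):
    for k in("red","green","black"):print(n,k,blobs(c["img"],k,b)[0])
    x0,y0,x1,y1=b
    cv2.imwrite(f"pics/{n}1.png",cv2.resize(c["img"][y0:y1,x0:x1,::-1],None,fx=5,fy=5,interpolation=cv2.INTER_CUBIC)[:600,:800])
E
```

```text
top red [([188, 152, 6, 5, 9], [190.33, 154.33]), ([258, 218, 6, 5, 22], [260.5, 220.0])]
top green [([217, 210, 14, 14, 145], [223.42, 216.46])]
top black [([212, 161, 6, 3, 16], [214.75, 161.88]), ([242, 185, 39, 40, 969], [260.63, 203.17]), ([215, 208, 18, 18, 112], [223.67, 216.54])]
scene red [([327, 180, 8, 4, 23], [330.35, 181.43]), ([258, 203, 6, 13, 74], [260.5, 209.0])]
scene green [([230, 196, 14, 10, 115], [236.74, 200.52])]
scene black [([227, 199, 20, 13, 150], [236.76, 206.56]), ([208, 200, 13, 18, 86], [214.21, 208.21]), ([252, 200, 46, 30, 886], [276.42, 214.91]), ([308, 246, 4, 3, 8], [309.5, 247.0]), ([263, 264, 5, 3, 9], [265.22, 265.11])]
```

View pics/top1.png

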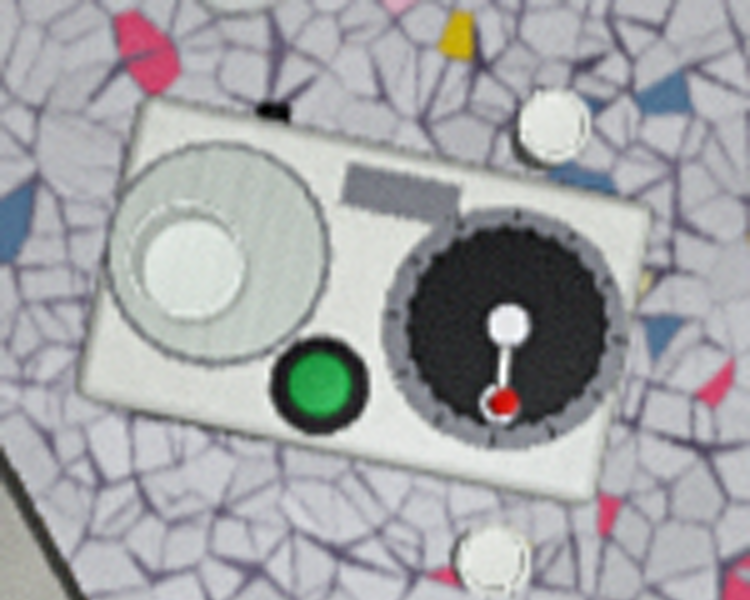

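View pics/scene1.png

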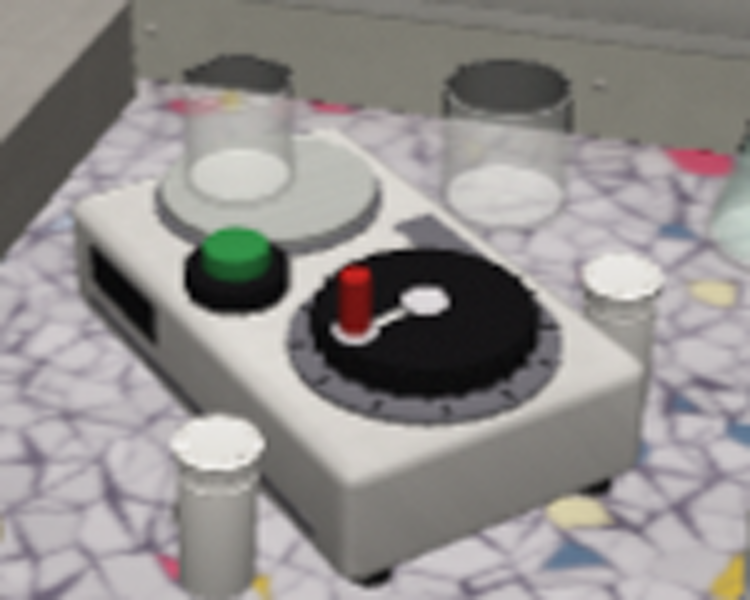

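```bash
python3 - <<'E'
from h import *
T=imaging.camera("top");S=imaging.camera("scene")
b=onplane(T,261.2,204.6,.081);print("boss",b)
bs=onplane(S,190+424/5-.4,150+299/5-.4,.081);print("boss scene",bs)
print("tri",tri(T,(261.2,204.6),S,(274.4,209.4)))
g=onplane(T,223.42,216.46,.078);print("green",g, onplane(S,236.7,198,.078))
p=onplane(T,260.6,219.8,.106);print("peg",p, tri(T,(260.6,219.8),S,(260.7,204.3)))
for n,uv in dict(v1=(258,251.5),v2=(270.6,164.8)).items():print(n,onplane(T,*uv,.064))
print("cup",onplane(T,160+192/5-.4,140+270/5-.4,.068))
d=g-b;L=np.linalg.norm(d[:2]);print(L,np.hypot(42,74))
yaw=np.arctan2(d[1],d[0])-np.arctan2(.074,-.042);print("yaw",np.degrees(yaw))
q=p-b;print("peg r",np.linalg.norm(q[:2]),np.degrees(np.arctan2(q[1],q[0])))
c=b[:2]+np.array([[np.cos(yaw),-np.sin(yaw)],[np.sin(yaw),np.cos(yaw)]])@[0,.062];print("stirrer",c)
E
```

```text
boss [ 0.52151451 -0.12576928  0.081     ]
boss scene [ 0.52174072 -0.12511375  0.081     ]
tri (array([ 0.52138246, -0.12563851,  0.08142086]), np.float64(0.00027988270189322227))
green [ 0.49688923 -0.04439388  0.078     ] [ 0.50143834 -0.03905784  0.078     ]
peg [ 0.48805437 -0.12200503  0.106     ] (array([ 0.48795371, -0.12191151,  0.10604578]), np.float64(0.00026692509195453437))
v1 [ 0.42056313 -0.11874155  0.064     ]
v2 [ 0.6108855  -0.14930398  0.064     ]
cup [0.54750779 0.01054446 0.068     ]
0.08501976715261432 85.0881895447306
yaw -12.741326672276703
peg r 0.03367121449356082 173.58123219916752
stirrer [ 0.5351886  -0.06529599]
```

```bash
cat >> h.py <<'E'
D=np.array([.5216,-.1256]); TH0=np.radians(173.6)
def tool(th,back,rad=.034,z=.088):
    t=np.array([np.sin(th),-np.cos(th)]);r=np.array([np.cos(th),np.sin(th)])
    return np.r_[D+rad*r-back*t,z], th-np.pi/2
def yawof(rv):
    x=R.from_rotvec(rv).apply([1,0,0]);return np.arctan2(x[1],x[0])
def where():
    s=get_state();p=s["eef_pos"];y=yawof(s["orientation"]);th=y+np.pi/2
    t=np.array([np.sin(th),-np.cos(th)]);r=np.array([np.cos(th),np.sin(th)])
    v=p[:2]-D
    zt=R.from_rotvec(s["orientation"]).apply([0,0,1])
    print("t=%.2f pos %s yaw %.2f th %.2f clicks-by-yaw %.3f  along t %.1f mm  radial %.1f mm  z %.1f F %s Ft %.2f grip %.4f tiltxy %s"%(s["clock"],p.round(4),np.degrees(y),np.degrees(th),(173.6-np.degrees(th))/30,1e3*v@t,1e3*v@r,1e3*p[2],s["force"].round(2),s["force"][:2]@t,s["grip_width"],zt[:2].round(4)))
    return s
E
python3 - <<'E'
from h import *
s=where();p=s["eef_pos"];y=yawof(s["orientation"])
g,gy=tool(TH0,.030,z=.150);print(g,np.degrees(gy),p,np.degrees(y))
n=14;dy=(gy-y)/n;print("turn/row",-dy/.1)
for i in range(n):
    a=y+dy*i;d=(g-p)/n
    print(np.round([d[0]*np.cos(a)+d[1]*np.sin(a),d[0]*np.sin(a)-d[1]*np.cos(a),-d[2]],4)/.08)
E
```

```text
t=0.30 pos [ 0.2305 -0.5807  0.2309] yaw 21.65 th 111.65 clicks-by-yaw 2.065  along t -438.5 mm  radial -315.6 mm  z 230.9 F [-0.34  0.2  -0.13] Ft -0.24 grip 0.0854 tiltxy [-0.0002  0.0007]
[ 0.48446782 -0.15162309  0.15      ] 83.6 [ 0.23049409 -0.58072846  0.23091231] 21.64783432159169
turn/row -0.7723351927351794
[ 0.3525 -0.2725  0.0725]
[ 0.3725 -0.245   0.0725]
[ 0.39   -0.215   0.0725]
[ 0.405   -0.18375  0.0725 ]
[ 0.41875 -0.1525   0.0725 ]
[ 0.42875 -0.12     0.0725 ]
[ 0.43625 -0.08625  0.0725 ]
[ 0.4425 -0.0525  0.0725]
[ 0.445  -0.0175  0.0725]
[0.445   0.01625 0.0725 ]
[0.4425 0.05   0.0725]
[0.4375 0.085  0.0725]
[0.42875 0.1175  0.0725 ]
[0.41875 0.15125 0.0725 ]
```

```bash
python3 -m inch '[[0,0,-0.77,0.35,-0.27,0,0],[0,0,-0.77,0.37,-0.245,0,0],[0,0,-0.77,0.39,-0.215,0,0],[0,0,-0.77,0.405,-0.18,0,0],[0,0,-0.77,0.42,-0.15,0,0],[0,0,-0.77,0.43,-0.12,0,0],[0,0,-0.77,0.435,-0.085,0,0]]' 30; python3 -c "
from h import *;where()"
```

```text
clock: 1.0
eef_pos: [0.3585, -0.3659, 0.2314]
orientation: [2.815, 1.394, 0.0]
force: [0.1, 0.1, -0.5]
grip_width: 0.0002
t=1.00 pos [ 0.3585 -0.3659  0.2314] yaw 52.70 th 142.70 clicks-by-yaw 1.030  along t -290.0 mm  radial -15.8 mm  z 231.4 F [ 0.14  0.07 -0.53] Ft 0.14 grip 0.0002 tiltxy [ 0.0002 -0.0002]
```

```bash
python3 -m inch '[[0,0,-0.77,0.44,-0.05,0.1,0],[0,0,-0.77,0.445,-0.018,0.1,0],[0,0,-0.77,0.445,0.016,0.1,0],[0,0,-0.77,0.44,0.05,0.15,0],[0,0,-0.77,0.435,0.085,0.15,0],[0,0,-0.77,0.43,0.118,0.15,0],[0,0,-0.77,0.42,0.15,0.15,0],[0,0,0,0,0,0,0]]'; python3 - <<'E'
from h import *
where()
for n in("scene","top"):
    c=imaging.camera(n);x0,y0,x1,y1=(160,140,310,260) if n=="top" else (190,150,340,270)
    cv2.imwrite(f"pics/{n}2.png",cv2.resize(c["img"][y0:y1,x0:x1,::-1],None,fx=5,fy=5,interpolation=cv2.INTER_CUBIC))
E
```

```text
clock: 1.8
eef_pos: [0.4855, -0.1495, 0.1575]
orientation: [-2.337, -2.095, -0.0]
force: [-0.8, -1.1, -0.6]
grip_width: -0.0002
t=1.80 pos [ 0.4855 -0.1495  0.1575] yaw 83.74 th 173.74 clicks-by-yaw -0.005  along t -27.7 mm  radial 33.2 mm  z 157.5 F [-0.79 -1.11 -0.62] Ft -1.19 grip -0.0002 tiltxy [-0.0022  0.0026]
```

View pics/scene2.png

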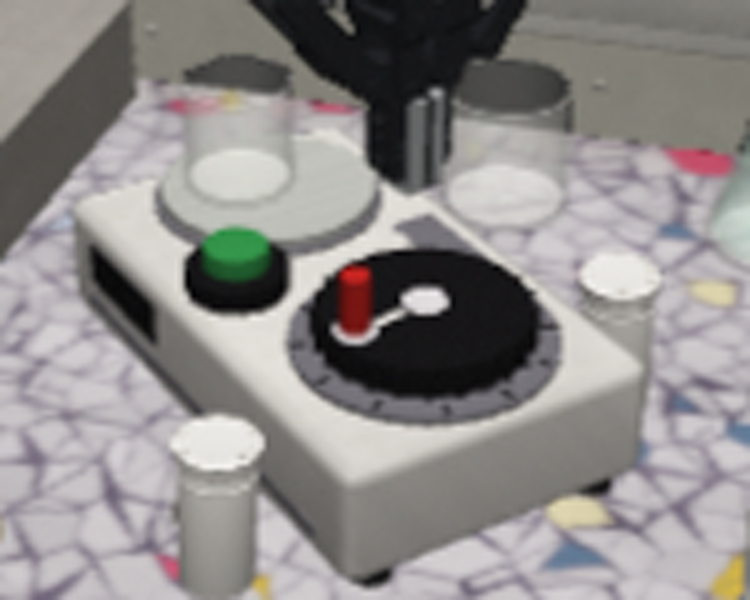

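View pics/top2.png

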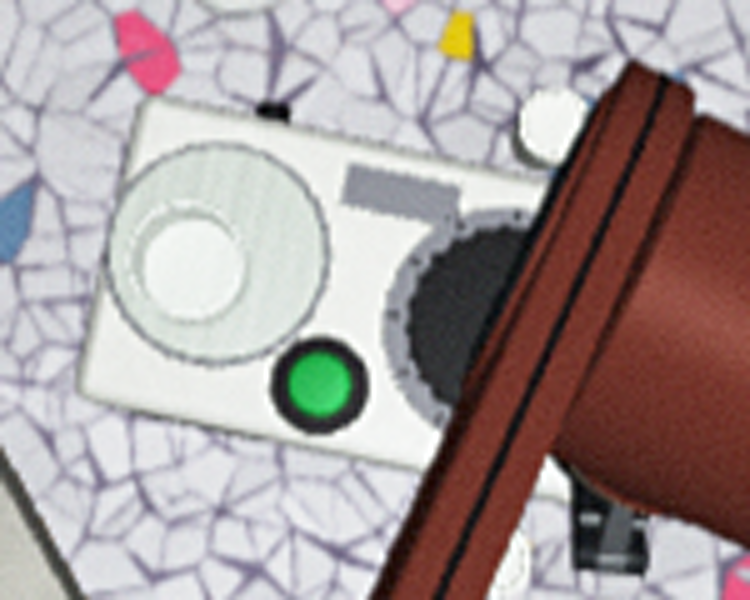

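```bash
python3 -m inch '[[0,0,0,0,-0.005,0.25,0],[0,0,0,0,-0.005,0.25,0],[0,0,0,0,0,0.2,0],[0,0,0,0,0,0.15,0],[0,0,0,0,0,0,0]]'; python3 - <<'E'
from h import *
where()
for n in("scene",):
    c=imaging.camera(n);x0,y0,x1,y1=(160,140,310,260) if n=="top" else (190,150,340,270)
    cv2.imwrite(f"pics/{n}3.png",cv2.resize(c["img"][y0:y1,x0:x1,::-1],None,fx=5,fy=5,interpolation=cv2.INTER_CUBIC))
E
```

```text
clock: 2.4
eef_pos: [0.4831, -0.1537, 0.09]
orientation: [-2.346, -2.086, 0.002]
force: [-0.7, -0.3, 0.5]
grip_width: -0.0004
t=2.40 pos [ 0.4831 -0.1537  0.09  ] yaw 83.31 th 173.31 clicks-by-yaw 0.010  along t -32.4 mm  radial 34.9 mm  z 90.0 F [-0.66 -0.28  0.45] Ft -0.36 grip -0.0004 tiltxy [-0.0025  0.001 ]
```

View pics/scene3.png

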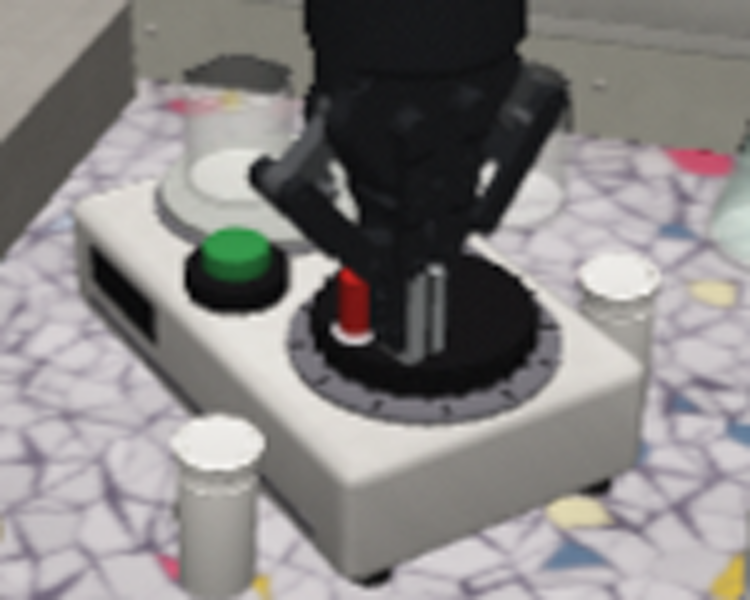

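```bash
python3 -m inch '[[0,0,0,0.05,0,0,0],[0,0,0,0.05,0,0,0],[0,0,0,0.05,0,0,0],[0,0,0,0,0,0,0]]'; python3 -c "
from h import *;where()"; python3 -m inch '[[0,0,0,0.02,0,0,0],[0,0,0,0.02,0,0,0],[0,0,0,0,0,0,0]]'; python3 -c "
from h import *;where()"
```

```text
clock: 2.85
eef_pos: [0.4862, -0.1408, 0.0918]
orientation: [2.344, 2.091, 0.001]
force: [-0.5, -0.3, 0.3]
grip_width: 0.0
t=2.85 pos [ 0.4862 -0.1408  0.0918] yaw 83.46 th 173.46 clicks-by-yaw 0.005  along t -19.1 mm  radial 33.4 mm  z 91.8 F [-0.49 -0.34  0.32] Ft -0.40 grip 0.0000 tiltxy [ 0.0008 -0.0002]
clock: 3.15
eef_pos: [0.4863, -0.138, 0.0913]
orientation: [2.345, 2.09, 0.0]
force: [-0.2, 0.1, -1.2]
grip_width: -0.0
t=3.15 pos [ 0.4863 -0.138   0.0913] yaw 83.43 th 173.43 clicks-by-yaw 0.006  along t -16.3 mm  radial 33.7 mm  z 91.3 F [-0.16  0.11 -1.19] Ft 0.09 grip -0.0000 tiltxy [0. 0.]
```

```bash
cat > look.py <<'E'
import sys
from h import *
where()
c=imaging.camera("scene");x0,y0,x1,y1=(190,150,340,270)
b,_=blobs(c["img"],"red",(235,190,310,235));print(b)
cv2.imwrite(f"pics/{sys.argv[1]}.png",cv2.resize(c["img"][y0:y1,x0:x1,::-1],None,fx=4,fy=4,interpolation=cv2.INTER_CUBIC))
for k in (0,.25,.5,.75,1,1.5,2,2.5,3,3.5,4):
    th=TH0-k*np.pi/6;print(k,np.round(proj(c,[*(D+.034*np.array([np.cos(th),np.sin(th)])),.106]),1),end=" ")
E
python3 -m inch '[[0,0,0.5,0.0215,-0.01,0,0],[0,0,0.5,0.0215,-0.01,0,0],[0,0,0.5,0.0215,-0.01,0,0],[0,0,0,0,0,0,0]]'; python3 look.py s4
```

```text
clock: 3.55
eef_pos: [0.4847, -0.1332, 0.0914]
orientation: [2.495, 1.908, -0.001]
force: [0.4, -3.1, -0.7]
grip_width: 0.0
t=3.55 pos [ 0.4847 -0.1332  0.0914] yaw 74.80 th 164.80 clicks-by-yaw 0.293  along t -17.0 mm  radial 33.6 mm  z 91.4 F [ 0.35 -3.05 -0.66] Ft -2.85 grip 0.0000 tiltxy [ 0.    -0.001]
[]
0 [260.7 204.3] 0.25 [259.3 203.3] 0.5 [258.2 202.1] 0.75 [257.5 201. ] 1 [257.  199.7] 1.5 [257.  197.3] 2 [258.1 195. ] 2.5 [260.4 192.9] 3 [263.6 191.3] 3.5 [267.4 190.1] 4 [271.8 189.5]
```

View pics/s4.png

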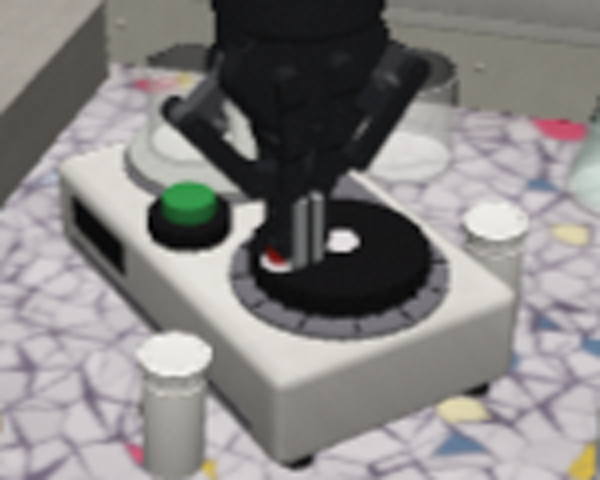

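```bash
python3 -m inch '[[0,0,0.5,0.0215,-0.01,0,0],[0,0,0.5,0.0215,-0.01,0,0],[0,0,0.5,0.0215,-0.01,0,0],[0,0,0,0,0,0,0]]'; python3 -c "
from h import *;where()"; python3 -m inch '[[0,0,0.5,0.0215,-0.01,0,0],[0,0,0.5,0.0215,-0.01,0,0],[0,0,0.5,0.0215,-0.01,0,0],[0,0,0,0,0,0,0]]';  python3 look.py s5
```

```text
clock: 4.0
eef_pos: [0.484, -0.1267, 0.0912]
orientation: [-2.63, -1.717, -0.0]
force: [0.4, 0.4, -1.0]
grip_width: -0.0001
t=4.00 pos [ 0.484  -0.1267  0.0912] yaw 66.26 th 156.26 clicks-by-yaw 0.578  along t -16.2 mm  radial 34.0 mm  z 91.2 F [ 0.38  0.36 -1.03] Ft 0.48 grip -0.0001 tiltxy [-0.0001  0.0006]
clock: 4.4
eef_pos: [0.4842, -0.121, 0.0912]
orientation: [-2.751, -1.516, -0.0]
force: [1.2, -0.4, -0.2]
grip_width: -0.0001
t=4.40 pos [ 0.4842 -0.121   0.0912] yaw 57.72 th 147.72 clicks-by-yaw 0.863  along t -16.1 mm  radial 34.1 mm  z 91.2 F [ 1.17 -0.42 -0.23] Ft 0.27 grip -0.0001 tiltxy [-0.0001  0.0005]
[]
0 [260.7 204.3] 0.25 [259.3 203.3] 0.5 [258.2 202.1] 0.75 [257.5 201. ] 1 [257.  199.7] 1.5 [257.  197.3] 2 [258.1 195. ] 2.5 [260.4 192.9] 3 [263.6 191.3] 3.5 [267.4 190.1] 4 [271.8 189.5]
```

View pics/s5.png

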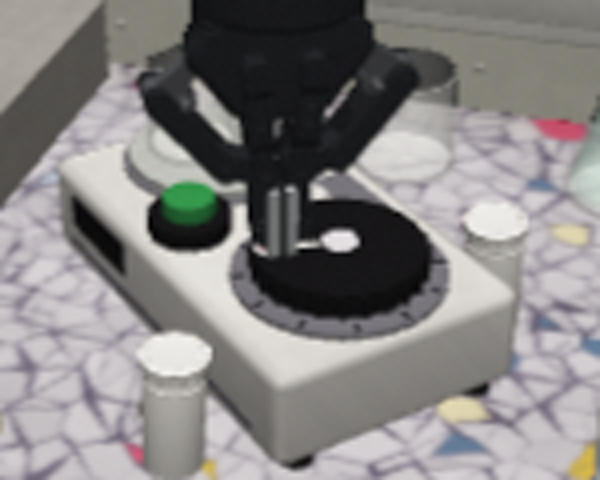

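```bash
python3 -m inch '[[0,0,0.5,0.0215,-0.01,0,0],[0,0,0.5,0.0215,-0.01,0,0],[0,0,0.5,0.0215,-0.01,0,0],[0,0,0.5,0.0215,-0.01,0,0],[0,0,0,0,0,0,0]]'; python3 -c "
from h import *;where()"; python3 -m inch '[[0,0,0.5,0.0215,-0.01,0,0],[0,0,0.5,0.0215,-0.01,0,0],[0,0,0.5,0.0215,-0.01,0,0],[0,0,0.5,0.0215,-0.01,0,0],[0,0,0.5,0.0215,-0.01,0,0],[0,0,0,0,0,0,0]]';  python3 look.py s6
```

```text
clock: 4.95
eef_pos: [0.4855, -0.1142, 0.0913]
orientation: [2.889, 1.234, -0.001]
force: [-1.5, -2.1, 0.7]
grip_width: 0.0001
t=4.95 pos [ 0.4855 -0.1142  0.0913] yaw 46.28 th 136.28 clicks-by-yaw 1.244  along t -16.7 mm  radial 34.0 mm  z 91.3 F [-1.52 -2.1   0.69] Ft -2.57 grip 0.0001 tiltxy [-0.0006 -0.0005]
clock: 5.55
eef_pos: [0.4898, -0.1051, 0.0913]
orientation: [-3.02, -0.865, -0.001]
force: [-0.1, -0.3, 0.6]
grip_width: 0.0
t=5.55 pos [ 0.4898 -0.1051  0.0913] yaw 31.97 th 121.97 clicks-by-yaw 1.721  along t -16.1 mm  radial 34.2 mm  z 91.3 F [-0.09 -0.33  0.61] Ft -0.25 grip 0.0000 tiltxy [0.0003 0.0004]
[]
0 [260.7 204.3] 0.25 [259.3 203.3] 0.5 [258.2 202.1] 0.75 [257.5 201. ] 1 [257.  199.7] 1.5 [257.  197.3] 2 [258.1 195. ] 2.5 [260.4 192.9] 3 [263.6 191.3] 3.5 [267.4 190.1] 4 [271.8 189.5]
```

View pics/s6.png

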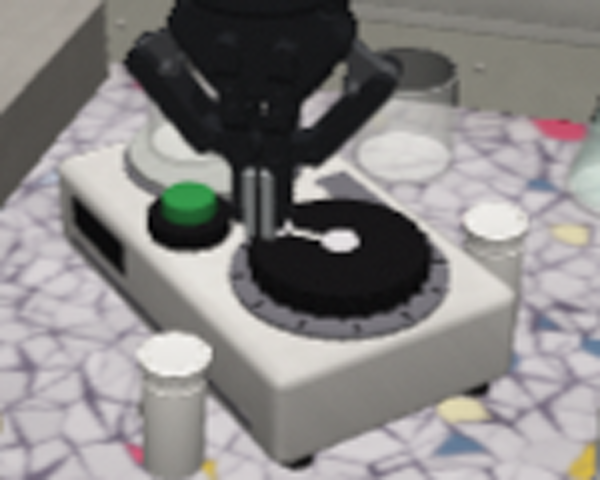

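```bash
python3 -m inch '[[0,0,0.5,0.0215,-0.01,0,0],[0,0,0.5,0.0215,-0.01,0,0],[0,0,0.5,0.0215,-0.01,0,0],[0,0,0.5,0.0215,-0.01,0,0],[0,0,0.5,0.0215,-0.01,0,0],[0,0,0,0,0,0,0]]'; python3 -c "
from h import *;where()"; python3 -m inch '[[0,0,0.5,0.0215,-0.01,0,0],[0,0,0.5,0.0215,-0.01,0,0],[0,0,0.5,0.0215,-0.01,0,0],[0,0,0.5,0.0215,-0.01,0,0],[0,0,0.5,0.0215,-0.01,0,0],[0,0,0,0,0,0,0]]';  python3 look.py s7
```

```text
clock: 6.2
eef_pos: [0.4953, -0.0981, 0.0913]
orientation: [3.104, 0.482, -0.001]
force: [-1.4, -1.0, 1.2]
grip_width: 0.0
t=6.20 pos [ 0.4953 -0.0981  0.0913] yaw 17.64 th 107.64 clicks-by-yaw 2.199  along t -16.7 mm  radial 34.2 mm  z 91.3 F [-1.35 -0.95  1.21] Ft -1.58 grip 0.0000 tiltxy [-0.0008 -0.0001]
clock: 6.8
eef_pos: [0.5035, -0.0922, 0.0913]
orientation: [-3.14, -0.091, -0.001]
force: [0.0, -0.8, 0.0]
grip_width: 0.0002
t=6.80 pos [ 0.5035 -0.0922  0.0913] yaw 3.33 th 93.33 clicks-by-yaw 2.676  along t -16.2 mm  radial 34.4 mm  z 91.3 F [ 0.04 -0.75  0.04] Ft -0.01 grip 0.0002 tiltxy [0.0005 0.0002]
[([262, 191, 5, 12, 39], [264.74, 196.82])]
0 [260.7 204.3] 0.25 [259.3 203.3] 0.5 [258.2 202.1] 0.75 [257.5 201. ] 1 [257.  199.7] 1.5 [257.  197.3] 2 [258.1 195. ] 2.5 [260.4 192.9] 3 [263.6 191.3] 3.5 [267.4 190.1] 4 [271.8 189.5]
```

View pics/s7.png

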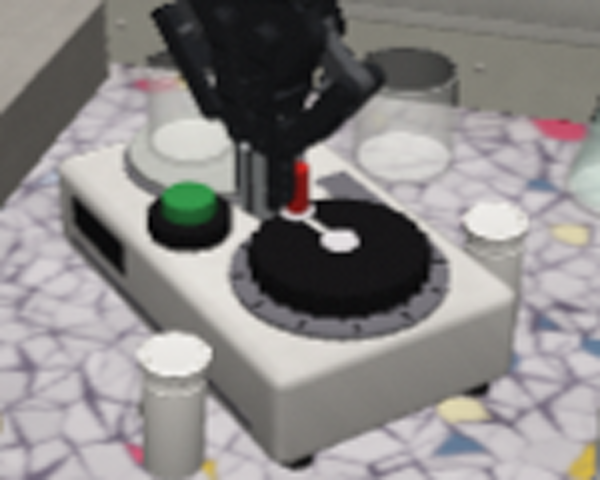

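```bash
python3 -m inch '[[0,0,0.5,0.0215,-0.01,0,0],[0,0,0.5,0.0215,-0.01,0,0],[0,0,0.5,0.0215,-0.01,0,0],[0,0,0.5,0.0215,-0.01,0,0],[0,0,0.5,0.0215,-0.01,0,0],[0,0,0.5,0.0215,-0.01,0,0],[0,0,0.5,0.0215,-0.01,0,0],[0,0,0,0,0,0,0]]'; python3 look.py s8
```

```text
clock: 7.65
eef_pos: [0.5151, -0.0878, 0.0912]
orientation: [-3.108, 0.457, 0.002]
force: [-3.3, 0.5, 1.5]
grip_width: -0.0001
t=7.65 pos [ 0.5151 -0.0878  0.0912] yaw -16.74 th 73.26 clicks-by-yaw 3.345  along t -17.2 mm  radial 34.3 mm  z 91.2 F [-3.27  0.51  1.49] Ft -3.28 grip -0.0001 tiltxy [-0.0014  0.0004]
[([264, 190, 5, 12, 47], [266.36, 195.7])]
0 [260.7 204.3] 0.25 [259.3 203.3] 0.5 [258.2 202.1] 0.75 [257.5 201. ] 1 [257.  199.7] 1.5 [257.  197.3] 2 [258.1 195. ] 2.5 [260.4 192.9] 3 [263.6 191.3] 3.5 [267.4 190.1] 4 [271.8 189.5]
```

View pics/s8.png

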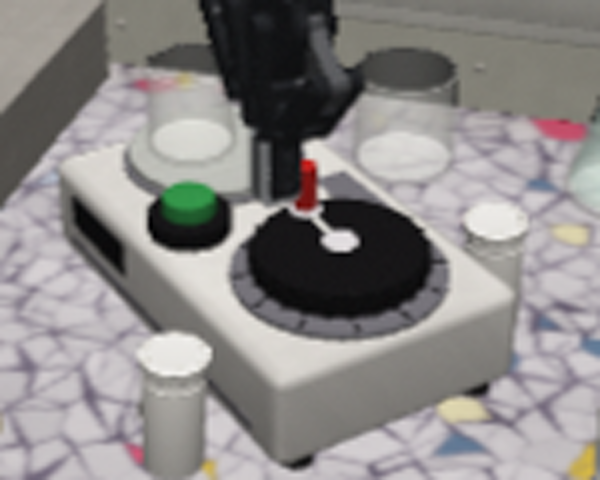

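Peg (px about 266, 196) is at ~3.35 clicks with 3.3 N of push. Now small increments through the half-way.

```bash
python3 -m inch '[[0,0,0.25,0.0107,-0.005,0,0],[0,0,0.25,0.0107,-0.005,0,0],[0,0,0.25,0.0107,-0.005,0,0],[0,0,0.25,0.0107,-0.005,0,0],[0,0,0,0,0,0,0]]'; python3 look.py s9
```

```text
clock: 8.2
eef_pos: [0.5201, -0.0877, 0.0915]
orientation: [3.08, -0.616, 0.002]
force: [0.4, -0.1, 0.3]
grip_width: 0.0
t=8.20 pos [ 0.5201 -0.0877  0.0915] yaw -22.63 th 67.37 clicks-by-yaw 3.541  along t -16.0 mm  radial 34.4 mm  z 91.5 F [ 0.43 -0.13  0.34] Ft 0.45 grip 0.0000 tiltxy [ 0.0013 -0.0004]
[([270, 190, 5, 11, 50], [271.8, 195.06])]
0 [260.7 204.3] 0.25 [259.3 203.3] 0.5 [258.2 202.1] 0.75 [257.5 201. ] 1 [257.  199.7] 1.5 [257.  197.3] 2 [258.1 195. ] 2.5 [260.4 192.9] 3 [263.6 191.3] 3.5 [267.4 190.1] 4 [271.8 189.5]
```

```bash
python3 -m inch '[[0,0,0,-0.08,0,0,0],[0,0,0,-0.08,0,0,0],[0,0,0,0,0,-0.2,0],[0,0,0,0,0,-0.3,0],[0,0,-1,0,0,-0.2,0],[0,0,-1,0,0,0,0],[0,0,-1,0,0,0,0],[0,0,-1,0,0,0,0]]'; python3 -m inch '[[0,0,-1,0,0,0,0],[0,0,-1,0,0,0,0],[0,0,-1,0,0,0,0],[0,0,-1,0,0,0,0],[0,0,-1,0,0,0,0],[0,0,-1,0,0,0,0],[0,0,-1,0,0,0,0],[0,0,-1,0,0,0,0]]';python3 look.py s10;python3 - <<'E'
from h import *
s=get_state();a=yawof(s["orientation"]);d=np.array([.4969,-.0444,.083])-s["eef_pos"]
print(np.degrees(a),np.round([d[0]*np.cos(a)+d[1]*np.sin(a),d[0]*np.sin(a)-d[1]*np.cos(a),-d[2]],4)/.08)
E
```

```text
clock: 9.05
eef_pos: [0.5071, -0.0823, 0.1475]
orientation: [3.142, 0.016, 0.0]
force: [0.6, -0.1, -0.6]
grip_width: -0.0
clock: 9.85
eef_pos: [0.507, -0.0823, 0.1472]
orientation: [-2.887, -1.238, 0.0]
force: [0.3, 1.3, 0.2]
grip_width: 0.0
t=9.85 pos [ 0.507  -0.0823  0.1472] yaw 46.42 th 136.42 clicks-by-yaw 1.239  along t 21.3 mm  radial 40.4 mm  z 147.2 F [0.28 1.28 0.18] Ft 1.12 grip 0.0000 tiltxy [-0.0002  0.0001]
[([270, 190, 5, 11, 54], [271.96, 194.91])]
0 [260.7 204.3] 0.25 [259.3 203.3] 0.5 [258.2 202.1] 0.75 [257.5 201. ] 1 [257.  199.7] 1.5 [257.  197.3] 2 [258.1 195. ] 2.5 [260.4 192.9] 3 [263.6 191.3] 3.5 [267.4 190.1] 4 [271.8 189.5] 46.69310714802973 [ 0.25875 -0.4175   0.8025 ]
```

View pics/s10.png

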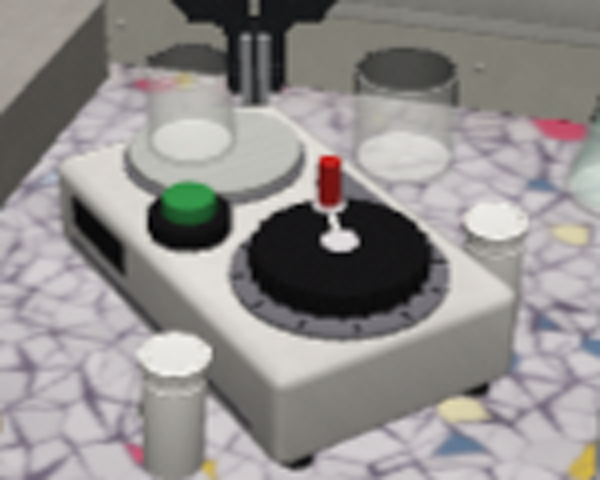

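```bash
python3 -m inch '[[0,0,0,0.065,-0.105,0,0],[0,0,0,0.065,-0.105,0,0],[0,0,0,0.065,-0.105,0,0],[0,0,0,0.064,-0.103,0,0],[0,0,0,0,0,0.25,0],[0,0,0,0,0,0.25,0],[0,0,0,0,0,0.22,0],[0,0,0,0,0,0,0]]'; python3 look.py s11
```

```text
clock: 10.7
eef_pos: [0.4955, -0.0432, 0.0872]
orientation: [-2.887, -1.231, 0.006]
force: [-0.1, -0.8, -0.2]
grip_width: -0.0002
t=10.70 pos [ 0.4955 -0.0432  0.0872] yaw 46.18 th 136.18 clicks-by-yaw 1.247  along t 41.4 mm  radial 75.9 mm  z 87.2 F [-0.14 -0.83 -0.17] Ft -0.70 grip -0.0002 tiltxy [-0.005   0.0013]
[([270, 190, 5, 11, 54], [271.96, 194.91])]
0 [260.7 204.3] 0.25 [259.3 203.3] 0.5 [258.2 202.1] 0.75 [257.5 201. ] 1 [257.  199.7] 1.5 [257.  197.3] 2 [258.1 195. ] 2.5 [260.4 192.9] 3 [263.6 191.3] 3.5 [267.4 190.1] 4 [271.8 189.5]
```

View pics/s11.png

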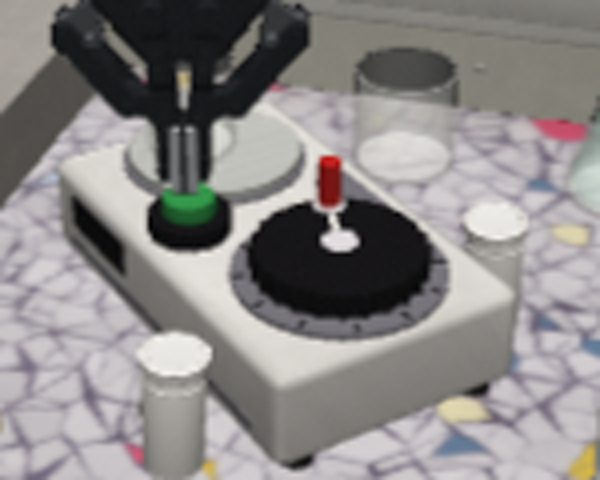

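The fingertip sits centred over the green button; the peg (272, 195) is still at click 4. Press down.

```bash
python3 -m inch '[[0,0,0,0,0,0.06,0],[0,0,0,0,0,0.06,0],[0,0,0,0,0,0.03,0],[0,0,0,0,0,0.03,0],[0,0,0,0,0,0,0]]'; python3 look.py s12
```

```text
clock: 11.25
eef_pos: [0.4988, -0.0446, 0.0762]
orientation: [2.889, 1.231, 0.003]
force: [1.4, 0.9, 5.1]
grip_width: -0.0
t=11.25 pos [ 0.4988 -0.0446  0.0762] yaw 46.16 th 136.16 clicks-by-yaw 1.248  along t 42.7 mm  radial 72.5 mm  z 76.2 F [1.37 0.9  5.06] Ft 1.60 grip -0.0000 tiltxy [ 0.0021 -0.0002]
[([270, 190, 5, 11, 54], [271.96, 194.91])]
0 [260.7 204.3] 0.25 [259.3 203.3] 0.5 [258.2 202.1] 0.75 [257.5 201. ] 1 [257.  199.7] 1.5 [257.  197.3] 2 [258.1 195. ] 2.5 [260.4 192.9] 3 [263.6 191.3] 3.5 [267.4 190.1] 4 [271.8 189.5]
```

View pics/s12.png

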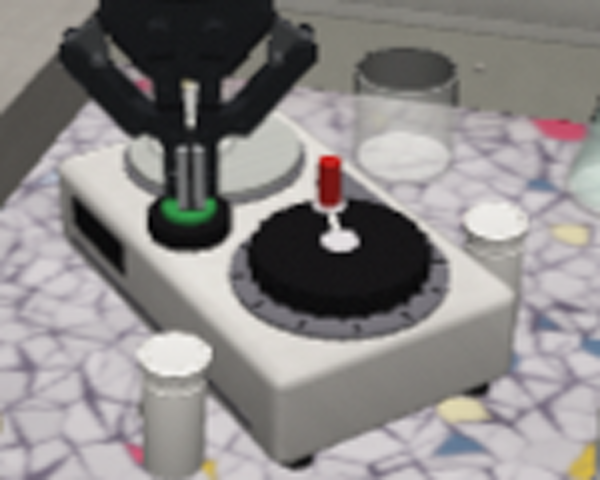

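```bash
for i in 1 ; do python3 -m inch '[[0,0,0,0,0,0.02,0],[0,0,0,0,0,0.02,0],[0,0,0,0,0,0,0]]'; done;  python3 look.py s13
```

```text
clock: 11.6
eef_pos: [0.4991, -0.0447, 0.0756]
orientation: [2.889, 1.232, 0.002]
force: [-8.2, 3.1, 27.3]
grip_width: -0.0003
t=11.60 pos [ 0.4991 -0.0447  0.0756] yaw 46.18 th 136.18 clicks-by-yaw 1.247  along t 42.8 mm  radial 72.3 mm  z 75.6 F [-8.25  3.14 27.35] Ft -3.45 grip -0.0003 tiltxy [ 0.0017 -0.0004]
[([270, 190, 5, 11, 54], [271.96, 194.91])]
0 [260.7 204.3] 0.25 [259.3 203.3] 0.5 [258.2 202.1] 0.75 [257.5 201. ] 1 [257.  199.7] 1.5 [257.  197.3] 2 [258.1 195. ] 2.5 [260.4 192.9] 3 [263.6 191.3] 3.5 [267.4 190.1] 4 [271.8 189.5]
```

View pics/s13.png

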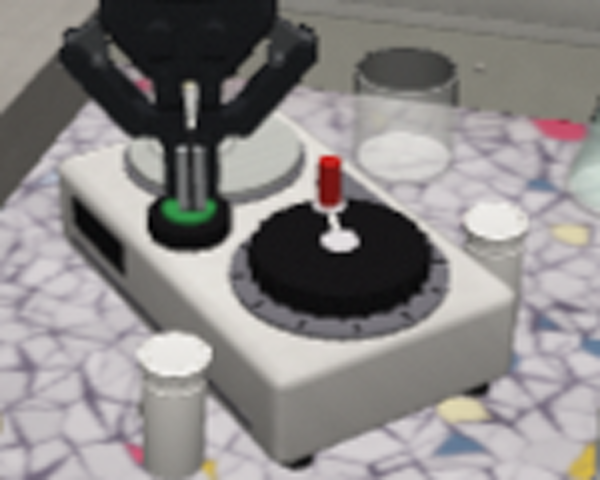

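```bash
python3 - <<'E'
from h import *
a=cv2.imread("pics/s10.png");b=cv2.imread("pics/s13.png");d=cv2.imread("pics/s12.png")
for n,i in(("out",a),("s12",d),("s13",b)):
    h=cv2.cvtColor(i,cv2.COLOR_BGR2HSV);m=cv2.inRange(h,(50,120,50),(85,255,255))
    print(n,[(x,(np.flatnonzero(m[150:260,x])[[0,-1]]+150).tolist()) for x in (165,168,172,206,210,213) if m[150:260,x].any()])
c=imaging.camera("scene")
for z in(.078,.075,.072):print(z,[(4*(u-190),4*(v-150)) for u,v in [proj(c,[.4969,-.0444,z])]])
E
```

```text
out [(165, [192, 217]), (168, [190, 219]), (172, [187, 221]), (206, [188, 221]), (210, [190, 218]), (213, [194, 214])]
s12 [(165, [198, 217]), (168, [197, 220]), (172, [198, 222]), (206, [206, 221]), (210, [197, 218]), (213, [198, 215])]
s13 [(165, [199, 217]), (168, [198, 220]), (172, [198, 222]), (206, [209, 221]), (210, [198, 219]), (213, [199, 216])]
0.078 [(np.float64(187.17853157258617), np.float64(199.22967980322142))]
0.075 [(np.float64(187.33315111041838), np.float64(204.30880477489313))]
0.072 [(np.float64(187.4872437549368), np.float64(209.37062173345737))]
```

```bash
for i in 1 2 3 4 5 6 7 8; do python3 -m inch '[[0,0,0,0,0,-0.015,0],[0,0,0,0,0,0,0]]' | grep -E "force|eef"; done; python3 look.py s14
```

```text
eef_pos: [0.499, -0.0446, 0.0758]
force: [-4.2, 1.7, 18.1]
eef_pos: [0.4989, -0.0446, 0.076]
force: [-0.7, 1.3, 10.0]
eef_pos: [0.4988, -0.0446, 0.0766]
force: [0.9, 2.0, 5.2]
eef_pos: [0.4986, -0.0446, 0.0775]
force: [2.7, 1.2, 4.1]
eef_pos: [0.498, -0.0447, 0.0783]
force: [2.6, 0.1, 3.5]
eef_pos: [0.4976, -0.0446, 0.0792]
force: [1.5, -0.7, 3.2]
eef_pos: [0.4973, -0.0445, 0.0803]
force: [0.6, -1.2, 3.1]
eef_pos: [0.4973, -0.0444, 0.0814]
force: [-0.3, -1.4, 1.7]
t=13.30 pos [ 0.4973 -0.0444  0.0814] yaw 46.17 th 136.17 clicks-by-yaw 1.248  along t 41.7 mm  radial 73.8 mm  z 81.4 F [-0.3  -1.4   1.68] Ft -1.22 grip -0.0002 tiltxy [-0.0013  0.0001]
[([270, 190, 5, 11, 54], [271.96, 194.91])]
0 [260.7 204.3] 0.25 [259.3 203.3] 0.5 [258.2 202.1] 0.75 [257.5 201. ] 1 [257.  199.7] 1.5 [257.  197.3] 2 [258.1 195. ] 2.5 [260.4 192.9] 3 [263.6 191.3] 3.5 [267.4 190.1] 4 [271.8 189.5]
```

```bash
python3 -m inch '[[0,0,0,0,0,-0.1,0],[0,0,0,0,0,-0.3,0],[0,0,0,0,0,-0.5,0],[0,0,0,0,0,-0.5,0],[0,0,0,-0.4,0,-0.3,0],[0,0,0,-0.4,0,-0.2,0],[0,0,0,-0.4,0,0,0],[0,0,0,0,0,0,0]]'; python3 look.py s15; python3 - <<'E'
from h import *
c=imaging.camera("top");cv2.imwrite("pics/top15.png",c["img"][:,:,::-1])
c=imaging.camera("scene");x0,y0,x1,y1=(190,150,340,270)
h=cv2.imread("pics/scene0.png")[:,:,::-1]
d=cv2.absdiff(c["img"],h)[y0:y1,x0:x1].max(2);cv2.imwrite("pics/d.png",cv2.resize(d,None,fx=4,fy=4))
print(blobs(c["img"],"green",(190,150,340,270))[0])
E
```

```text
clock: 14.15
eef_pos: [0.4296, -0.1154, 0.2345]
orientation: [2.891, 1.228, -0.001]
force: [0.7, 1.1, -0.6]
grip_width: 0.0003
t=14.15 pos [ 0.4296 -0.1154  0.2345] yaw 46.02 th 136.02 clicks-by-yaw 1.253  along t -56.6 mm  radial 73.3 mm  z 234.5 F [ 0.68  1.12 -0.64] Ft 1.28 grip 0.0003 tiltxy [-0.     -0.0011]
[([270, 190, 5, 11, 54], [271.96, 194.91])]
0 [260.7 204.3] 0.25 [259.3 203.3] 0.5 [258.2 202.1] 0.75 [257.5 201. ] 1 [257.  199.7] 1.5 [257.  197.3] 2 [258.1 195. ] 2.5 [260.4 192.9] 3 [263.6 191.3] 3.5 [267.4 190.1] 4 [271.8 189.5] [([230, 196, 14, 10, 118], [236.78, 200.61])]
```

View pics/s15.png

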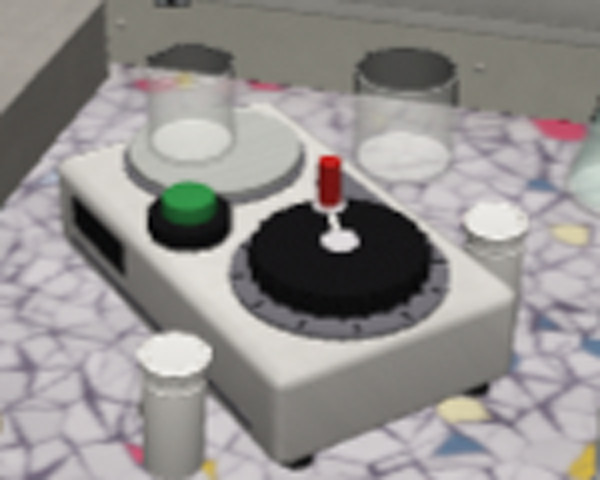

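View pics/d.png

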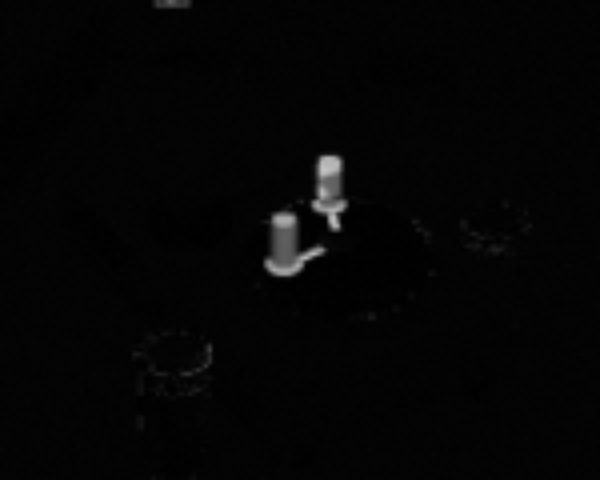

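View pics/top15.png

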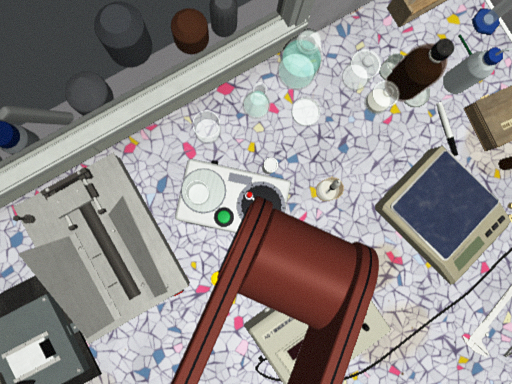

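The only change in the scene view is the peg, now at click 4. The button is back out and the cup and vials haven't visibly moved, so I'm handing in.

```bash
python3 -c "
from cell import close_job,get_state
print(close_job());s=get_state();print(s['clock'],s['force'])"
```

```text
the job is handed in; nothing more can be done
None
the job is handed in; nothing more can be done
```

I pushed the dial four clicks clockwise with the shut fingertips, stopping at about 3.54 clicks so it snapped the rest of the way itself. I then pressed the start button to its stop (27 N there, about 5.6 mm of travel read off the release), let it spring back, and handed in at about 14 s.

**Last checks, all in agreement:**
- **Dial:** the peg was at column 272.0 in the scene picture, against 271.8 predicted for four clicks.
- **Button:** its green outline was back where it started.
- **Cup and vials:** comparing the first and last scene pictures, only the peg had moved. The cup and both vials differed by less than a pixel.
- **Robot:** the arm was clear of everything, with the tool at z 0.23 m.

**One disagreement:** the tool read z = 0.0756 m at the button's stop, about 3.6 mm higher than the 0.072 m I expected. At that stop the picture suggested only 4 to 5 mm of press. I relied on the force during release instead: it eased from 5.2 to 1.7 N as the tool rose from 0.0766 to 0.0814 m. The hand-in gave no verdict.

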